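# Take the warm mould half from the cabinet and hold the mould shut on its dowels

## Robot

A 6-joint arm with a two-finger parallel gripper is mounted at the origin on a cart in front of the work surface, level with it; the furniture and walls round the work are solid. World frame = base frame: x ahead of the robot, y to its left, z up, the work surface at z = 0. Lengths are in mm, angles in rad, forces in N, time in s.
With the tool pointing down it reaches from about 350 to 850 mm from the base axis. Payload 8.1 kg.
Tool frame: the origin (TCP) lies at the very end of the fingers, on their centre line; the grasp point (between the pads) lies 19 mm behind it; z points along the fingers, y is the line along which they close (so a half turn about z gives the same grasp; the last joint's range is limited). The gripper opens to 93 mm and grips with 3 to 60 N. Pads are 15 mm wide; open, the fingers measure 128 mm over their backs; the gripper's body (75 mm by 188 mm) begins 65 mm behind the grasp point.
Start: joints at [0.723, 0.13, 1.488, -0, 1.523, -0.085], TCP at [414.554, 433.762, 218.635] pointing down, gripper open.
Joint ranges: [-2.96, 2.96], [-0.89, 2.26], [0.02, 2.5], [-1.34, 4.48], [0, 2.73], [-2.66, 2.66]. Speed limits (rad/s): [2.39, 2.39, 2.79, 3.14, 3.14, 3.14].

## Interface

Orientations are given as a unit quaternion [x, y, z, w].
In Python, from plant import arm gives the robot as it stands. The module is installed in compiled form; this text tells all that it offers.
- The arm moves only by the tool move_arm, never from a script. Its argument "increments" is a list of rows, each a list of 5 numbers: the closure, from 0 (fully open) to 1 (shut), then the shift along the tool's x, y, z in cm, then the turn about the tool's z in rad. In form: [[claw, tx, ty, tz, roll], ...]. A call has 1 to 20 rows; each row is the pose to reach, as a shift and turn from the pose commanded when the call began, along the tool's axes at that moment; what a row does not reach only later rows make up. A row lasts 1/10 s, in which the tool goes at most 50 mm and 8.59 degrees, less where a joint would pass 70% of its speed; a pose out of reach is approached as far as the arm can. A call with a gripper value outside its range is refused whole. The fingers move at their own pace and stop on an object; "squeeze" is the grip in N (left out, the last holds). Time passes only in rows, so rows that repeat a pose let the fingers close. It gives the time, the measured TCP pose, the force, the opening and the grip force at its end, in the units of the state.
- arm.sense(): the state, without advancing time (a new reading comes with each control period).
- arm.snapshot(name): name is "scene" or "top" or "wrist"; returns (picture, depth): 480x640x3 uint8, blue, green, red; 480x640 float32, mm along the optical axis (not along the pixel's ray), 0 where there is no reading.
- arm.calibration(name): a dict with "intrinsics" (3x3 intrinsics, pixels), "xyz" and "attitude" of the camera in the world; the wrist camera has in their place "mount" (4x4, takes a point from camera to tool coordinates, whose origin is the TCP and whose axes are the flange's). Camera axes: x right, y down, z forward; pixel columns grow to the right and rows downward; lengths in mm; the calibration is good to about 2 mm. The wrist camera is an equidistant fisheye: a pixel r from the principal point sees the ray r / f radians off the axis. A picture is of the moment at which its call begins: read the wrist's pose just before it. calibration takes no time and is no camera call.
- arm.hand_in(): hands the job in; it is judged then, once.
Trained networks look in the newest picture that a camera, given by its name, has taken for a name from the list of things; names that differ only in an ending like _2 or _b are one class to them, and where a whole thing is asked for, a point or a joint stands for the part that bears it (a point fixed in the world has none). Each returns a list of dicts, best first, with "confidence" (0 to 1); they miss things now and then, are a little off and sometimes report something else, mostly with a low value. They report only what shows in the picture. A call takes as long as a camera call.
- arm.trace(camera, name): "region" (480x640 bool, what is visible of it) and "bbox" ([left, top, right, bottom] in pixels, round what is visible of it).
The state is a dict: "time": time; "joints": joint angles; "joint_velocities": joint speeds; "effort": joint torques, N m; "ee_pos": TCP position; "tcp_rot": TCP orientation; "wrist_force": force on the tool from outside, world axes, zero at the start; "ft_torque": the same for the moment, N m; "opening": finger opening in mm; "finger_force": force on a finger pad.
Only numpy, scipy, OpenCV 4.12 (cv2) and the standard library are available. Lean on these libraries where they do the work, as an engineer would, in place of code of your own. Each camera call takes 0.05 s, during which the arm holds its last target. There are 200 camera calls.

## Task

Pull the slanted, bottom-hinged door of the warming cabinet down to its stop, take out the upper half of the casting mould, and push the door back up until it is shut so that the heat stays in. Then close the mould: with the upper half aligned on the two dowels of the lower half (it goes on only one way round), press it down against the sprung ejector until the two halves meet flush, and finish while the gripper still holds the pair pressed together. Leave the dish in the cabinet and the other things on the bench where they are.

Things in the scene. Friction and masses are not known exactly. Their poses are not given: they have to be found in the camera images.
- cabinet: White warming cabinet with slanted front, fixed, 182 deep x 260 wide x 138 mm high. Origin at bench level; x axis from front to back (door faces -x), y along the width. Floor inside 30 mm up; front sill 52 mm high at x = -112. Flat roof only from x = 0 to +70 mm; side walls (inner faces y = +-124) slope from 54 mm high in front to 138 at x = 0; with the door open all before x = 0 is open from above
- cabinet_door (a joint): Bottom-hinged door, rad: 0 = shut (leaning back on the slanted front, 36 deg above horizontal, held by its weight), 1.75 = fully open (tilted out toward the cabinet's -x, 44 deg above horizontal, on its stop). Upright at about 0.94; it falls softly to the side it leans to. Mass 0.3 kg
- door_hinge (a point): Middle of the door's hinge line, at the sill, 55 mm above the bench; the line is parallel to the cabinet's y axis. Door panel 136 mm long, 9 mm thick
- door_handle (a point): Middle of the round bar of the door's bow handle: bar 10 mm thick, 100 mm long, parallel to the hinge line, 46 mm off the door near its free edge (36 mm free between them): straight above that edge when shut (roof about 44 mm below the bar), level in front of it when open. It moves with the door on a circle of about 160 mm radius round the hinge line
- mould_upper: Upper mould half, 0.26 kg: aluminium plate 60 (x) x 90 (y) x 18 mm with a round 42 mm plug under it. Origin at the centre of the plug's underside, z up; plate from z = 3 to 21 mm. Two 10 mm through holes at (x, y) = (-16, -35) and (0, 35) mm; a lug 16 mm wide juts 10 mm from the -x side at y = -30. Starts on the cabinet floor, left or right half, its x axis within 0.12 rad of the cabinet's
- upper_grip (a point): Centre of the black grip block on top of the upper half, 35 mm above that body's origin: 30 (x) x 22 (y) x 28 mm high, standing on the plate; its flat sides face the body's +-y
- upper_face (a point): Centre of the upper half's parting face (underside of the plate), 3 mm above that body's origin
- mould_lower: Lower mould half, fixed: aluminium block 60 (x) x 90 (y) mm on a steel base plate 92 x 128 mm, axes as the upper half's when closed. Origin at bench level under its centre. Two upright 8 mm dowels at (x, y) = (-16, -35) and (0, 35) mm stand 16 mm above the parting face, noses tapered over the last 5 mm; a lug as on the upper half on the -x side at y = -30
- lower_face (a point): Centre of the lower half's parting face, 34 mm above the bench; coincides with upper_face when the mould is fully closed
- ejector (a joint): Sprung ejector disc 43 mm across in the middle of the lower half, m pressed down: 0 = free, 3 mm proud of the parting face, so that it bears the upper half 6 mm clear of the lower one; 0.006 = mould closed flush. It takes 5 N to start and 10 N when flush, the upper half's weight (2.5 N) included
- dish_warm: Clear petri dish, 64 mm across, 18 mm high, standing in the other half of the cabinet; to stay there. Origin at the centre of its underside
- dish_small: Clear petri dish, 39 mm across, 14 mm high, on the bench near the lower mould half; to stay there. Origin at the centre of its underside
- marker: Marker pen, 135 mm long, lying on the bench; to stay there
- medium: Bottle, 45 mm across, 88 mm high, standing on the bench; to stay there. Origin at the centre of its underside
- filter_carton: Small carton 50 x 74 x 32 mm on the bench; to stay there. Origin at the centre of its underside

How it is judged (in metres and radians):
On the way, in this order (a step that is already met when the one before it is completed fails the run):
1. the cabinet door is pulled open (value of joint cabinet_door above 1.6 rad), for 0.1 s.
2. the upper half is out of the cabinet (horizontal distance between mould_upper and cabinet above 0.2 m), for 0.1 s.
3. the door is shut again with the upper half outside (value of joint cabinet_door below 0.08 rad and horizontal distance between mould_upper and cabinet above 0.2 m), for 0.2 s.
4. the halves are pressed together flush on the dowels by the gripper (z of upper_face in the frame of lower_face below 0.0018 m and horizontal distance between upper_face and lower_face below 0.003 m and contact force between the fingers and mould_upper above 3 N), for 0.3 s.
At the end, for the whole second after the job is handed in: Through the last second: parting faces within 1.8 mm, upper half within 3 mm sideways, level within 0.04 rad and turned true within 0.06 rad; fingers bear on it with over 3 N and it presses on the lower half with over 4 N; door below 0.08 rad; dish in the cabinet within 30 mm of its place (all of step 4 and angle between mould_upper's own z axis and vertical below 0.04 rad and angle between the x axis of mould_upper and the x axis of mould_lower, either way round below 0.06 rad and contact force between mould_upper and mould_lower above 4 N and value of joint cabinet_door below 0.08 rad and distance of dish_warm from where it was at the start of the episode below 0.03 m); the arm keeps its last pose, push and grip.
It fails at once if the dish in the cabinet is knocked about (distance of dish_warm from where it was at the start of the episode above 0.03 m or angle between dish_warm's own z axis and vertical above 0.5 rad).
It fails at once if a thing on the bench is disturbed (distance of any of dish_small, marker, medium, filter_carton from where it was at the start of the episode above 0.03 m).
It also fails if it takes over 72 s, if anything falls off the work surface, if the arm or the gripper's body presses on something with over 40 N, if the wrist force passes 120 N, or if a joint passes its speed limit or range.

## Working session

There is one attempt and no reset: what is moved stays moved. The work goes in short steps, Python scripts to look and compute and a tool call to move; the robot and the scene stay as the last step left them, time stands still between calls to the robot, and variables do not carry over. Pictures are saved under pics/ and viewed, at most 10 in all, crops included, and the job is handed in when it is done.

Besides the shell and the picture viewer there is one more tool, called after "Call:" as name([rows], argument=value, ...), one row to a line, values as JSON. move_arm: Moves the arm, as the interface text tells. Its arguments: {"type":"object","properties":{"increments":{"type":"array"},"squeeze":{"type":"number"}},"required":["increments"]}

```bash
mkdir -p pics; cat > h.py <<'E'
import numpy as np,cv2
from plant import arm
from scipy.spatial.transform import Rotation as R
def cam(n):
    c=arm.calibration(n);return c
def cloud(n,dep):
    c=arm.calibration(n);K=np.array(c['intrinsics']);a=np.array(c['attitude'],float)
    M=a if a.shape==(3,3) else R.from_quat(a).as_matrix()
    v,u=np.mgrid[0:480,0:640]
    p=np.stack([(u-K[0,2])/K[0,0]*dep,(v-K[1,2])/K[1,1]*dep,dep],-1)
    return p@M.T+np.array(c['xyz'])
E
python3 - <<'E'
from h import *
s=arm.sense();print({k:np.round(v,3) for k,v in s.items()})
for n in('scene','top','wrist'):print(n,arm.calibration(n))
for n in('scene','top'):
    im,d=arm.snapshot(n);cv2.imwrite(f'pics/{n}0.png',im);np.save(n+'0.npy',d);P=cloud(n,d)
    for t in('cabinet','cabinet_door','mould_upper','mould_lower','dish_warm','dish_small','marker','medium','filter_carton'):
        for r in arm.trace(n,t)[:2]:
            m=r['region']&(d>0);p=P[m]
            print(n,t,round(r['confidence'],2),np.round(r['bbox']),m.sum(),np.round(np.median(p,0)) if len(p) else'',np.round(np.percentile(p,[2,98],axis=0)).tolist() if len(p) else '')
            if r is not None and r['confidence']>.5: np.save(f'm_{n}_{t}.npy',r['region'])
E
```

```text
{'time': np.float64(0.0), 'joints': array([ 0.723,  0.131,  1.489, -0.   ,  1.523, -0.085]), 'joint_velocities': array([-0.002, -0.   , -0.001, -0.001, -0.001, -0.001]), 'effort': array([-0.0000e+00, -5.5986e+01, -4.9175e+01,  7.7000e-02,  3.6000e-02,
       -0.0000e+00]), 'ee_pos': array([414.144, 433.375, 217.612]), 'tcp_rot': array([ 0.372,  0.928, -0.001, -0.   ]), 'wrist_force': array([ 0.382,  1.018, -0.259]), 'ft_torque': array([-0.076, -0.072, -0.025]), 'finger_force': np.float64(0.0), 'opening': np.float64(92.799)}
scene {'intrinsics': array([[602.80896458,   0.        , 321.75159318],
       [  0.        , 602.80896458, 236.41731369],
       [  0.        ,   0.        ,   1.        ]]), 'xyz': array([1054.86102293,  315.63436341, 1195.65788331]), 'attitude': array([ 0.42510353,  0.87161346, -0.21643342, -0.11284294])}
top {'intrinsics': array([[466.76631308,   0.        , 316.0272543 ],
       [  0.        , 466.76631308, 237.82666622],
       [  0.        ,   0.        ,   1.        ]]), 'xyz': array([472.31860408, -11.00339401, 956.0234427 ]), 'attitude': array([-0.705641
[... 1850 characters left out ...]
 22.] [[432.0, -286.0, 4.0], [520.0, -163.0, 39.0]]
top dish_warm 0.52 [415. 280. 440. 298.] 387 [ 475. -225.   36.] [[457.0, -244.0, 28.0], [495.0, -205.0, 39.0]]
top dish_small 0.79 [358. 276. 379. 296.] 267 [ 478. -114.   13.] [[462.0, -132.0, 10.0], [494.0, -98.0, 17.0]]
top marker 0.59 [298. 218. 359. 258.] 525 [577. -30.  13.] [[543.0, -85.0, -2.0], [614.0, 25.0, 18.0]]
top medium 0.74 [141. 141. 284. 292.] 10432 [605. 182. 105.] [[493.0, 79.0, 64.0], [718.0, 280.0, 185.0]]
top medium 0.58 [410. 133. 438. 160.] 569 [ 756. -214.   68.] [[743.0, -238.0, 9.0], [778.0, -200.0, 89.0]]
top filter_carton 0.7 [299. 155. 342. 190.] 982 [712. -16.  31.] [[682.0, -53.0, 9.0], [744.0, 20.0, 35.0]]
```

```bash
python3 - <<'E'
from h import *
im=cv2.imread('pics/top0.png');a=cv2.resize(im[100:320,90:480],(780,440),interpolation=cv2.INTER_CUBIC);cv2.imwrite('pics/a.png',a)
pts=[]
for n in('scene','top'):
    d=np.load(n+'0.npy');P=cloud(n,d);m=np.load(f'm_{n}_cabinet_door.npy')&(d>0)
    p=P[m]; pan=p[(p[:,2]<130)]
    # ransac-ish plane
    q=pan
    for i in range(6):
        c=q.mean(0);nn=np.linalg.svd(q-c,full_matrices=False)[2][2]; nn*=np.sign(nn[2])
        r=np.abs((pan-c)@nn); q=pan[r<max(3,30/(i+1))]
    print(n,'plane n',nn.round(3),'c',c.round(1),'tilt',np.degrees(np.arccos(nn[2])),'yaw',np.arctan2(-nn[1],-nn[0]))
    b=P[(d>0)&(P[...,2]>172)&(P[...,2]<195)&(np.abs(P[...,0]-640)<120)&(np.abs(P[...,1]-200)<140)]
    c=np.median(b,0);v=np.linalg.svd((b-b.mean(0))[:,:2],full_matrices=False)[2][0]
    print('bar',len(b),b.mean(0).round(1),v,(((b-b.mean(0))[:,:2])@v).min(),(((b-b.mean(0))[:,:2])@v).max(),'ztop',np.percentile(b[:,2],95))
    # roof
    rf=P[(d>0)&(P[...,2]>128)&(P[...,2]<146)&(np.abs(P[...,0]-640)<160)&(np.abs(P[...,1]-220)<180)].astype(np.float32)
    print('roof rect',cv2.minAreaRect(rf[:,:2]),np.median(rf[:,2]))
    m=np.load(f'm_{n}_mould_lower.npy')&(d>0);p=P[m]
    for lo,hi in((28,37),):
        q=p[(p[:,2]>lo)&(p[:,2]<hi)].astype(np.float32);print('lower',cv2.minAreaRect(q[:,:2]),np.median(q[:,2]))
    q=p[(p[:,2]>1)].astype(np.float32);print('base',cv2.minAreaRect(q[:,:2]))
E
```

```text
scene plane n [-0.366 -0.449  0.815] c [598.  168.1  93.8] tilt 35.43200533146882 yaw 0.886602765833834
bar 370 [633.5 212.6 184.2] [ 0.77456154 -0.63249855] -61.28707783514147 58.04689900891701 ztop 188.6482734495587Traceback (most recent call last):
  File "<stdin>", line 18, in <module>
cv2.error: OpenCV(4.12.0) /io/opencv/modules/imgproc/src/convhull.cpp:143: error: (-215:Assertion failed) total >= 0 && (depth == CV_32F || depth == CV_32S) in function 'convexHull'
```

View pics/a.png

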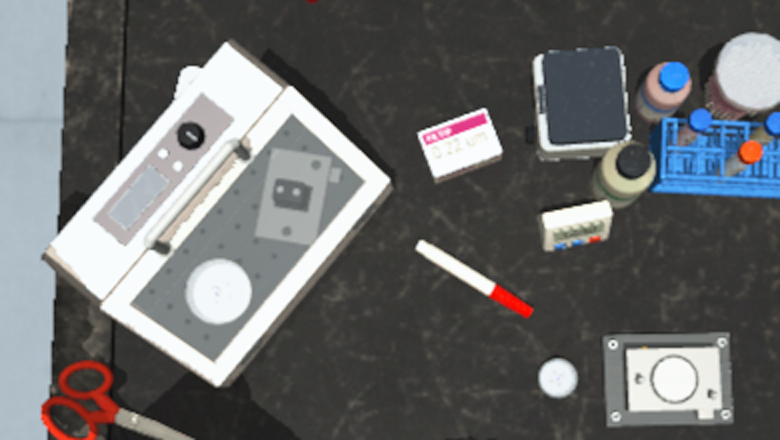

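The door is shut and clear. The upper half sits under the glass in the cabinet's right half, at about (293,195), with its lug at the right. The dish is at (219,291). The lower mould is at (668,380) with its lug at the bottom right.

```bash
cat >> h.py <<'E'
def tgt(pts,yaw=None,base=None):
    """rows (cm, rad) from the given/measured pose to world points pts (mm) and yaw of tool y"""
    s=arm.sense();Rm=R.from_quat(s['tcp_rot']).as_matrix();p0=np.array(s['ee_pos']) if base is None else np.array(base,float)
    y=Rm[:,1];cur=np.arctan2(y[1],y[0])
    dr=0 if yaw is None else -((yaw-cur+np.pi)%(2*np.pi)-np.pi)
    t=cur; X=np.array([[np.sin(t)*-1,np.cos(t),0],[np.cos(t),np.sin(t),0],[0,0,-1]])
    return [np.round(X@(np.array(p)-p0)/10,2).tolist()+[round(float(dr),3)] for p in pts]
E
python3 - <<'E'
from h import *
for n in('scene','top'):
    d=np.load(n+'0.npy');P=cloud(n,d)
    b=P[(d>0)&(P[...,2]>176)&(P[...,2]<195)&(np.abs(P[...,0]-640)<120)&(np.abs(P[...,1]-200)<140)]
    v=np.array([.7746,-.6325]);t=b[:,:2]@v
    print('bar',len(b),b.mean(0).round(1),b[(t<np.median(t)+30)&(t>np.median(t)-30)].mean(0).round(1),(np.percentile(t,[1,99])),'ztop',np.percentile(b[:,2],95))
    rf=P[(d>0)&(P[...,2]>128)&(P[...,2]<146)&(np.abs(P[...,0]-640)<160)&(np.abs(P[...,1]-220)<180)].astype(np.float32)
    print('roof rect',cv2.minAreaRect(rf[:,:2].copy()),np.median(rf[:,2]))
    m=np.load(f'm_{n}_mould_lower.npy')&(d>0);p=P[m]
    q=p[(p[:,2]>28)&(p[:,2]<41)].astype(np.float32);print('lower',cv2.minAreaRect(q[:,:2].copy()),np.median(q[:,2]))
    q=p[(p[:,2]>1)].astype(np.float32);print('base',cv2.minAreaRect(q[:,:2].copy()))
C=np.array([414.554,433.762,218.635]);c=np.array([.632,.775,0])
B=np.array([634,212.5,183.]);yaw=.886
print('above',tgt([[634,212.5,235],[634,212.5,168]],yaw,C))
h=B-97*c;h[2]=55
a0=np.arctan2(128,97)
# path relative to start in tool axes when y_t= +c: (ty along c, tz down)
for f in np.linspace(0,1.75,36):
    a=a0+f;print([round((160*np.cos(a)-97)/10,2),round(-(160.6*np.sin(a)-128)/10,2)],end=' ')
E
```

```text
bar 362 [633.  212.9 184.4] [633.6 212.5 184.9] [297.59885156 412.53222208] ztop 188.66342903945963
roof rect ((651.8619384765625, 239.25320434570312), (100.25627899169922, 261.9627685546875), 50.52455139160156) 137.52657
lower ((470.5517883300781, -224.62640380859375), (94.51995086669922, 72.16664123535156), 88.48986053466797) 34.085594
base ((475.04656982421875, -224.5989532470703), (95.3538589477539, 131.6830596923828), 1.3723862171173096)
bar 426 [631.6 211.4 185. ] [631.4 211.7 185.4] [297.90590524 413.3132307 ] ztop 187.92154033640594
roof rect ((654.4239501953125, 238.795654296875), (99.48954772949219, 260.63037109375), 51.46293258666992) 137.78775
lower ((470.8312072753906, -225.7003936767578), (70.05197143554688, 91.28144073486328), 1.2376042604446411) 34.04368
base ((476.9439697265625, -225.14341735839844), (93.70697021484375, 130.40321350097656), 1.5192594528198242)
above [[-31.15, -0.83, -1.64, -0.078], [-31.15, -0.83, 5.06, -0.078]]
[np.float64(-0.04), np.float64(0.0)] [np.float64(-0.69), np.float64(-0.47)] [np.float64(-1.36), np.float64(-0.9)] [np.float64(-2.05), np.flo
[... 569 characters left out ...]
t64(-13.68), np.float64(-2.75)] [np.float64(-14.45), np.float64(-2.54)] [np.float64(-15.21), np.float64(-2.28)] [np.float64(-15.95), np.float64(-1.98)] [np.float64(-16.68), np.float64(-1.65)] [np.float64(-17.39), np.float64(-1.28)] [np.float64(-18.08), np.float64(-0.88)] [np.float64(-18.75), np.float64(-0.44)] [np.float64(-19.4), np.float64(0.03)] [np.float64(-20.03), np.float64(0.53)] [np.float64(-20.62), np.float64(1.07)] [np.float64(-21.19), np.float64(1.63)] [np.float64(-21.74), np.float64(2.22)] [np.float64(-22.25), np.float64(2.84)] [np.float64(-22.73), np.float64(3.48)] [np.float64(-23.18), np.float64(4.14)] [np.float64(-23.59), np.float64(4.83)] [np.float64(-23.97), np.float64(5.54)]
```

Call:
move_arm([
  [0.5, -5, -0.1, -1.6, -0.078],
  [0.5, -10, -0.3, -1.6, -0.078],
  [0.5, -15, -0.4, -1.6, -0.078],
  [0.5, -20, -0.5, -1.6, -0.078],
  [0.5, -25, -0.7, -1.6, -0.078],
  [0.5, -31.2, -0.9, -1.6, -0.078],
  [0.5, -31.2, -0.9, -1.6, -0.078],
  [0.5, -31.2, -0.9, -1.6, -0.078],
  [0.5, -31.2, -0.9, -1.6, -0.078],
  [0.5, -31.2, -0.9, 1.5, -0.078],
  [0.5, -31.2, -0.9, 5.1, -0.078],
  [0.5, -31.2, -0.9, 5.1, -0.078],
  [0.78, -31.2, -0.9, 5.1, -0.078],
  [0.78, -31.2, -0.9, 5.1, -0.078],
  [0.78, -31.2, -0.9, 5.1, -0.078],
], squeeze=20)

```text
time: 2.5
ee_pos: [635.0, 212.6, 170.6]
tcp_rot: [0.335, 0.942, 0.001, 0.002]
wrist_force: [0.4, -0.2, 0.1]
opening: 27.0
finger_force: 0.0
```

Call:
move_arm([
  [0.8, 0, 0, 0, 0],
  [0.8, 0, -0.7, -0.5, 0],
  [0.8, 0, -1.4, -0.9, 0],
  [0.8, 0, -2.1, -1.3, 0],
  [0.8, 0, -2.8, -1.7, 0],
  [0.8, 0, -3.5, -2.0, 0],
  [0.8, 0, -4.2, -2.3, 0],
  [0.8, 0, -5.0, -2.5, 0],
  [0.8, 0, -5.8, -2.8, 0],
  [0.8, 0, -6.6, -2.9, 0],
  [0.8, 0, -7.3, -3.1, 0],
  [0.8, 0, -8.1, -3.2, 0],
  [0.8, 0, -8.9, -3.2, 0],
  [0.8, 0, -9.7, -3.3, 0],
  [0.8, 0, -10.5, -3.2, 0],
  [0.8, 0, -11.3, -3.2, 0],
  [0.8, 0, -12.1, -3.1, 0],
  [0.8, 0, -12.9, -2.9, 0],
  [0.8, 0, -13.7, -2.8, 0],
  [0.8, 0, -14.5, -2.5, 0],
])

```text
time: 4.5
ee_pos: [541.8, 98.9, 192.6]
tcp_rot: [0.336, 0.942, 0.0, 0.0]
wrist_force: [0.1, 0.3, 0.7]
opening: 18.5
finger_force: 0.1
```

```bash
python3 - <<'E'
from h import *
im,d=arm.snapshot('top');cv2.imwrite('pics/b.png',cv2.resize(im[100:320,90:480],(780,440)))
for r in arm.trace('top','cabinet_door')[:1]:
    P=cloud('top',d)[r['region']&(d>0)];print(r['confidence'],np.percentile(P,[2,50,98],axis=0).round())
E
```

```text
0.86 [[468.  50.  34.]
 [505. 181. 150.]
 [665. 212. 214.]]
```

View pics/b.png

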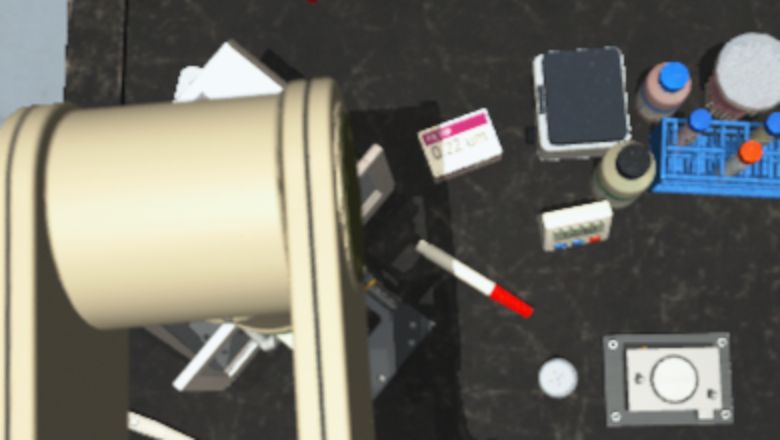

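The arm hides most of the door, but its edge shows at (210,355), so it has followed the handle past upright. I'll continue along the arc.

Call:
move_arm([
  [0.8, 0, -0.7, 0.2, 0],
  [0.8, 0, -1.5, 0.5, 0],
  [0.8, 0, -2.2, 0.9, 0],
  [0.8, 0, -2.9, 1.2, 0],
  [0.8, 0, -3.6, 1.6, 0],
  [0.8, 0, -4.3, 2.1, 0],
  [0.8, 0, -4.9, 2.5, 0],
  [0.8, 0, -5.5, 3.0, 0],
  [0.8, 0, -6.1, 3.6, 0],
  [0.8, 0, -6.7, 4.1, 0],
  [0.8, 0, -7.2, 4.7, 0],
  [0.8, 0, -7.8, 5.3, 0],
  [0.8, 0, -8.2, 6.0, 0],
  [0.8, 0, -8.7, 6.6, 0],
  [0.8, 0, -9.1, 7.3, 0],
  [0.8, 0, -9.5, 8.0, 0],
  [0.8, 0, -9.5, 8.0, 0],
  [0.8, 0, -9.5, 8.0, 0],
])

```text
time: 6.4
ee_pos: [482.1, 25.9, 112.6]
tcp_rot: [0.336, 0.942, 0.0, 0.0]
wrist_force: [0.5, -0.1, 0.0]
opening: 18.4
finger_force: 0.0
```

Call:
move_arm([
  [0.8, 0, 0, -4, 0],
  [0.8, 0, 0, -8, 0],
  [0.5, 0, 0, -13, 0],
  [0, 0, 0, -18, 0],
  [0, 0, 2, -18, 0.4],
  [0, 0, 5, -18, 0.8],
  [0, 0, 8, -18, 1.2],
  [0, 0, 8, -18, 1.571],
  [0, 0, 8, -18, 1.571],
  [0, 0, 8, -18, 1.571],
  [0, 0, 8, -18, 1.571],
  [0, 0, 8, -18, 1.571],
  [0, 0, 8, -18, 1.571],
  [0, 0, 8, -18, 1.571],
  [0, 0, 8, -18, 1.571],
  [0, 0, 8, -18, 1.571],
])

```text
time: 8.0
ee_pos: [533.0, 88.0, 293.2]
tcp_rot: [0.904, 0.428, 0.0, 0.0]
wrist_force: [-0.0, 0.8, 0.5]
opening: 93.2
finger_force: 0.0
```

```bash
cat >> h.py <<'E'
def wcloud(dep,s):
    c=arm.calibration('wrist');K=np.array(c['intrinsics']);M=np.array(c['mount'])
    v,u=np.mgrid[0:480,0:640];dx=u-K[0,2];dy=v-K[1,2];r=np.hypot(dx,dy)+1e-9;th=r/K[0,0]
    k=np.tan(th)/r
    p=np.stack([dx*k*dep,dy*k*dep,dep],-1)
    p=p@M[:3,:3].T+M[:3,3]
    return p@R.from_quat(s['tcp_rot']).as_matrix().T+np.array(s['ee_pos'])
def wlook(tag,names):
    s=arm.sense();im,d=arm.snapshot('wrist');cv2.imwrite(f'pics/{tag}.png',im);np.save(f'{tag}.npy',d)
    P=wcloud(d,s);np.save(f'{tag}_P.npy',P);out={}
    print(s['time'],s['ee_pos'],s['joints'].round(2))
    for t in names:
        for r in arm.trace('wrist',t)[:1]:
            m=r['region']&(d>0);p=P[m];out[t]=p;np.save(f'{tag}_{t}.npy',r['region'])
            print(t,round(r['confidence'],2),np.round(r['bbox']),m.sum(),np.percentile(p,[2,50,98],axis=0).round(1).tolist() if len(p) else '')
    return im,d,P,out
E
python3 - <<'E'
from h import *
im,d,P,o=wlook('w1',['mould_upper','upper_grip','dish_warm','cabinet_door'])
p=o.get('mould_upper')
if p is not None:
    for lo,hi in((46,56),(70,86)):
        q=p[(p[:,2]>lo)&(p[:,2]<hi)].astype(np.float32)
        if len(q)>5:print(cv2.minAreaRect(q[:,:2].copy()),np.median(q,0))
E
```

```text
8.0 [533.00446541  88.01694372 293.19144332] [ 0.07 -0.05  1.54  0.    1.65  0.75]
mould_upper 0.9 [321.  59. 416. 140.] 4473 [[609.2, 112.4, 38.3], [650.7, 149.3, 51.1], [697.3, 181.7, 79.7]]
upper_grip 0.82 [325.  62. 419. 144.] 4369 [[609.7, 114.1, 41.0], [650.7, 149.4, 51.1], [696.8, 181.6, 79.7]]
dish_warm 0.68 [234.  78. 292. 133.] 2531 [[533.0, 193.2, 45.5], [561.3, 222.0, 47.6], [589.3, 251.2, 49.3]]
cabinet_door 0.7 [177. 159. 457. 311.] 31653 [[427.6, -2.1, 59.5], [529.5, 88.7, 111.6], [641.7, 191.1, 148.2]]
((653.6961059570312, 150.23870849609375), (60.917755126953125, 90.73323059082031), 80.18751525878906) [647.6353   150.07065   50.984974]
((653.9554443359375, 150.30335998535156), (30.5340518951416, 23.504196166992188), 79.7020034790039) [652.80225 150.26752  78.6935 ]
```

View pics/w1.png

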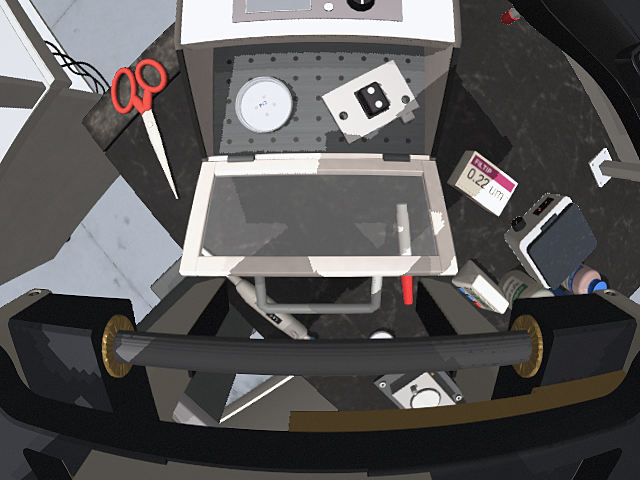

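The open door's handle bar is at (315,308). The upper half is at (372,100) with its lug at (407,116), and it's turned about 0.51 rad from the cabinet axes, which is more than the text says. I'll go by the measured value, yaw 1.40 rad. The dish is at (264,104).

```bash
python3 - <<'E'
from h import *
print(tgt([[653.8,150.3,160],[653.8,150.3,57.5]],1.40-np.pi/2))
P=np.load('w1_P.npy');d=np.load('w1.npy')
m=(d>0)&(P[...,2]>90)&(P[...,2]<215)&(np.abs(P[...,0]-653.8)<110)&(np.abs(P[...,1]-150.3)<110)
q=P[m]-[653.8,150.3,0];t=1.40-np.pi/2;u=np.array([np.cos(t),np.sin(t)]);v=np.array([-u[1],u[0]])
a=q[:,:2]@u;b=q[:,:2]@v;k=(abs(a)<96)&(abs(b)<40);print(k.sum(),np.percentile(q[k,2],[50,90,99,100]).round(1) if k.any() else '')
E
```

```text
[[12.49, 5.44, 13.28, -0.513], [12.49, 5.44, 23.53, -0.513]]
2602 [135.6 138.5 139.4 140.5]
```

Call:
move_arm([
  [0.45, 4.2, 1.8, 0, -0.17],
  [0.45, 8.4, 3.6, 3, -0.34],
  [0.45, 12.5, 5.4, 8, -0.513],
  [0.45, 12.5, 5.4, 12, -0.513],
  [0.45, 12.5, 5.4, 13, -0.513],
  [0.45, 12.5, 5.4, 13, -0.513],
  [0.45, 12.5, 5.4, 16, -0.513],
  [0.45, 12.5, 5.4, 19, -0.513],
  [0.45, 12.5, 5.4, 21, -0.513],
  [0.45, 12.5, 5.4, 22.5, -0.513],
  [0.45, 12.5, 5.4, 23.3, -0.513],
  [0.45, 12.5, 5.4, 23.3, -0.513],
  [1, 12.5, 5.4, 23.3, -0.513],
  [1, 12.5, 5.4, 23.3, -0.513],
  [1, 12.5, 5.4, 23.3, -0.513],
  [1, 12.5, 5.4, 23.3, -0.513],
  [1, 12.5, 5.4, 23.3, -0.513],
  [1, 12.5, 5.4, 23.3, -0.513],
], squeeze=40)

```text
time: 10.05
ee_pos: [653.9, 150.5, 60.2]
tcp_rot: [0.765, 0.644, 0.0, 0.0]
wrist_force: [-0.9, -0.5, 3.5]
opening: 22.0
finger_force: 40.0
```

Call:
move_arm([
  [1, 0, 0, -3, 0],
  [1, 0, 0, -7, 0],
  [1, 0, 0, -11, 0],
  [1, 0, 0, -16, 0],
  [1, 0, 0, -20, 0],
  [1, -5, -3, -20, 0.15],
  [1, -10, -6, -20, 0.3],
  [1, -15, -9, -20, 0.45],
  [1, -20, -12, -20, 0.6],
  [1, -25, -15, -20, 0.75],
  [1, -30.9, -17.4, -20, 0.9],
  [1, -30.9, -17.4, -20, 1.05],
  [1, -30.9, -17.4, -20, 1.2],
  [1, -30.9, -17.4, -20, 1.376],
  [1, -30.9, -17.4, -20, 1.376],
  [1, -30.9, -17.4, -20, 1.376],
  [1, -30.9, -17.4, -20, 1.376],
  [1, -30.9, -17.4, -20, 1.376],
])

```text
time: 11.85
ee_pos: [429.4, -123.9, 259.5]
tcp_rot: [1.0, 0.013, -0.0, -0.0]
wrist_force: [0.1, 0.2, -2.8]
opening: 21.4
finger_force: 40.0
```

```bash
python3 - <<'E'
from h import *
im,d,P,o=wlook('w2',['mould_lower','mould_upper'])
print(arm.sense()['opening'])
m=(d>0)&(abs(P[...,0]-475)<80)&(abs(P[...,1]+225)<80)
q=P[m]
f=q[(q[:,2]>29)&(q[:,2]<41)].astype(np.float32);print('face',cv2.minAreaRect(f[:,:2].copy()),np.median(f,0))
f=q[(q[:,2]>4)&(q[:,2]<60)].astype(np.float32);print('base',cv2.minAreaRect(f[:,:2].copy()))
for c in (1,-1):
  f=q[(q[:,2]>43)&(q[:,2]<55)&((q[:,1]+225)*c>0)];print('dowel',len(f),np.median(f,0) if len(f) else '')
E
```

```text
11.85 [ 429.39360182 -123.8781403   259.48282553] [-0.4  -0.31  1.83 -0.    1.62  1.15]
mould_lower 0.7 [354. 134. 465. 217.] 8504 [[431.0, -284.4, 6.2], [476.8, -215.7, 32.6], [518.7, -161.2, 38.4]]
mould_upper 0.61 [231. 226. 411. 338.] 13968 [[419.8, -165.9, 237.3], [444.7, -123.4, 250.5], [460.5, -80.4, 279.0]]
21.79341452591296
face ((470.5061950683594, -223.94345092773438), (91.345947265625, 69.76353454589844), 89.74661254882812) [ 474.50424  -222.65016    34.348164]
base ((474.7170104980469, -223.79043579101562), (91.62035369873047, 129.05767822265625), 1.2695943117141724)
dowel 47 [ 474.38016233 -188.14729667   47.84194071]
dowel 39 [ 459.6780076  -257.68652571   47.57432093]
```

View pics/w2.png

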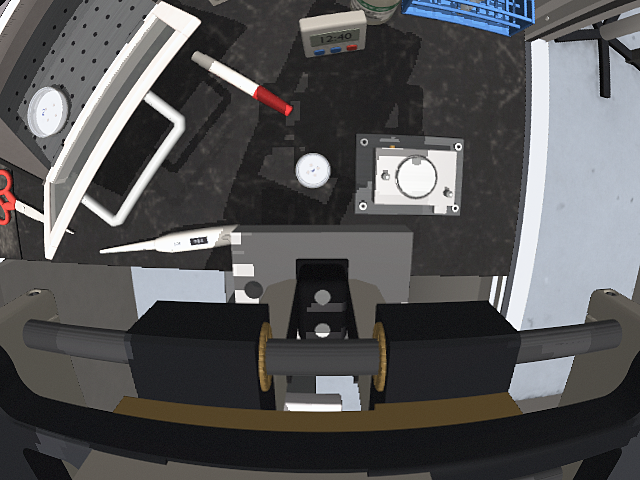

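The lower half is clear at (418,176), with dowels at (386,175) and (447,192). The upper half is level in the gripper with its long side across. Next I'll move over the lower half.

Call:
move_arm([
  [1, 2.1, 5, 0, 0],
  [1, 4.3, 10.1, 2, 0],
  [1, 4.3, 10.1, 7, 0.006],
  [1, 4.3, 10.1, 11, 0.006],
  [1, 4.3, 10.1, 14, 0.006],
  [1, 4.3, 10.1, 16.5, 0.006],
  [1, 4.3, 10.1, 17.8, 0.006],
  [1, 4.3, 10.1, 17.8, 0.006],
  [1, 4.3, 10.1, 17.8, 0.006],
  [1, 4.3, 10.1, 17.8, 0.006],
])

```text
time: 13.0
ee_pos: [475.9, -225.0, 83.8]
tcp_rot: [1.0, 0.009, 0.001, 0.001]
wrist_force: [-0.1, -0.3, -1.9]
opening: 21.8
finger_force: 40.0
```

```bash
python3 - <<'E'
from h import *
im,d,P,o=wlook('w3',['mould_upper','mould_lower'])
p=o['mould_upper'];q=p[abs(p[:,2]-73)<4].astype(np.float32);print('plate',cv2.minAreaRect(q[:,:2].copy()))
cv2.imwrite('pics/w3c.png',cv2.resize(im[200:400,200:440],(720,600),interpolation=cv2.INTER_CUBIC))
s,ds=arm.snapshot('scene');cv2.imwrite('pics/s3.png',cv2.resize(s[120:240,220:380],(800,600),interpolation=cv2.INTER_CUBIC))
E
```

```text
13.0 [ 475.93495851 -225.0053575    83.75234189] [-0.54  0.04  1.84 -0.    1.26  1.01]
mould_upper 0.89 [229. 226. 413. 335.] 14268 [[465.9, -267.6, 60.0], [491.2, -224.6, 74.8], [506.9, -181.3, 103.3]]
mould_lower 0.75 [223. 189. 417. 302.] 7001 [[470.9, -283.7, 6.4], [508.3, -220.6, 8.2], [520.1, -161.0, 34.4]]
plate ((477.4765930175781, -224.64691162109375), (58.643611907958984, 90.61336517333984), 0.9739710688591003)
```

View pics/s3.png

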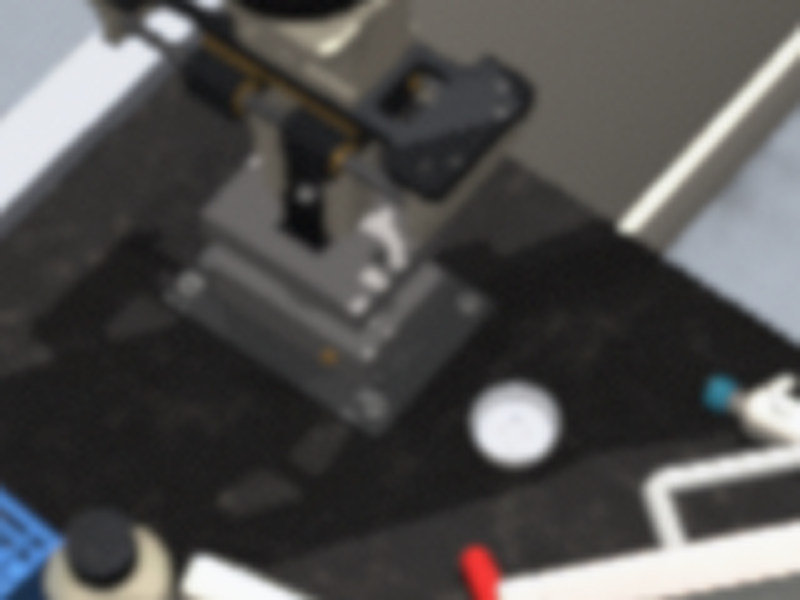

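View pics/w3c.png

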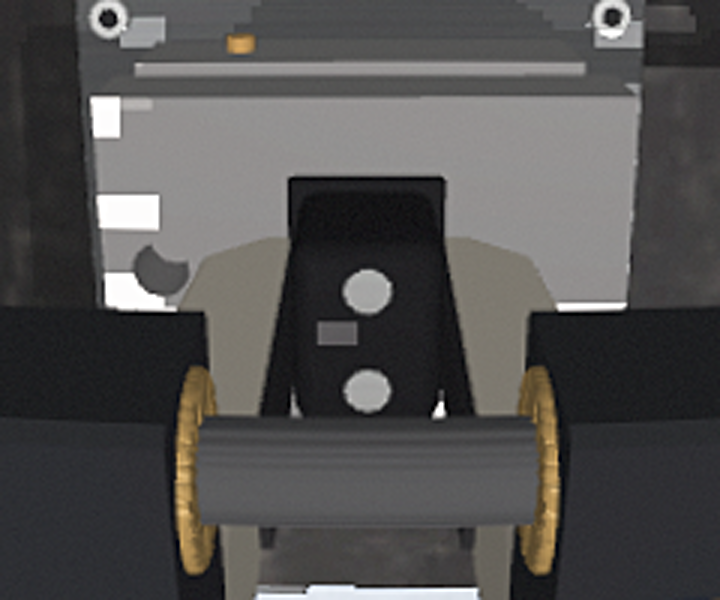

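Both views show the upper half squared above the lower one. In the wrist crop the base screws are at (108,17) and (612,17) and the plate's front corners at (90,97) and (638,92). I'll measure the relative offset in this same frame.

```bash
python3 - <<'E'
from h import *
P=np.load('w3_P.npy');d=np.load('w3.npy');im=cv2.imread('pics/w3.png')
def ray(u,v,z):  # intersect pixel ray with height z via calibrated geometry (sense noise is common)
    dd=np.zeros((480,640),np.float32)
    s={'tcp_rot':[1,0.0095,0,0],'ee_pos':[0,0,83.5]}
    c=arm.calibration('wrist');K=np.array(c['intrinsics']);M=np.array(c['mount'])
    dx,dy=u-K[0,2],v-K[1,2];r=np.hypot(dx,dy);th=r/K[0,0]
    q=M[:3,:3]@np.array([dx/r*np.sin(th),dy/r*np.sin(th),np.cos(th)]);o=M[:3,3]
    Rm=R.from_quat(s['tcp_rot']).as_matrix();q=Rm@q;o=Rm@o+[0,0,83.5]
    return o+q*(z-o[2])/q[2]
g=cv2.cvtColor(im,cv2.COLOR_BGR2GRAY)
c=cv2.HoughCircles(cv2.resize(g[195:215,225:415],None,fx=4,fy=4,interpolation=cv2.INTER_CUBIC),cv2.HOUGH_GRADIENT,1,200,param1=100,param2=15,minRadius=12,maxRadius=36)
print(c)
for a in (c[0] if c is not None else []):
    u,v=a[0]/4+225-.375,a[1]/4+195-.375;print('screw',u,v,ray(u,v,8).round(1))
# z-filtered masks rows
Z=P[...,2]
for v in(240,250,260):
    row=np.where((abs(Z[v]-75)<5)&(d[v]>0))[0];print('upper',v,row.min(),row.max(),ray(row.min()-.5,v,74.5).round(1),ray(row.max()+.5,v,74.5).round(1))
for v in(200,205,210,215):
    row=np.where((abs(Z[v]-8)<5)&(d[v]>0))[0];row=row[(row>200)&(row<440)];print('base',v,row.min(),row.max(),ray(row.min()-.5,v,8).round(1),ray(row.max()+.5,v,8).round(1))
for u in(260,300,340,380):
    col=np.where((abs(Z[:,u]-75)<5))[0];lo=np.where((abs(Z[:,u]-8)<5)&(np.arange(480)<300))[0]
    lb=np.where((abs(Z[:,u]-34)<5)&(np.arange(480)<300))[0]
    print(u,'upfront',ray(u,col.min()-.5,74.5).round(1),'basefront',ray(u,lo.min()-.5,8).round(1),'blockfront',ray(u,lb.min()-.5,34).round(1) if len(lb) else '')
a=[]
for i in range(4):
    arm.snapshot('top');s=arm.sense();a.append(np.r_[s['ee_pos'],s['tcp_rot'][:2]])
print(np.array(a).round(3))
E
```

```text
[[[715.5  41.5  25.7]
  [ 46.5  44.5  25.8]]]
screw 403.5 205.0 [ 35.1 -53.7   8. ]
screw 236.25 205.75 [32.4 57.9  8. ]
upper 240 231 411 [25.6 45.9 74.5] [ 27.4 -43.7  74.5]
upper 250 231 411 [20.5 46.1 74.5] [ 22.2 -44.1  74.5]
upper 260 232 410 [15.3 45.8 74.5] [ 17.  -44.   74.5]
base 200 226 414 [36.3 65.2  8. ] [ 38.7 -61.1   8. ]
base 205 225 414 [32.9 66.   8. ] [ 35.3 -61.3   8. ]
base 210 225 413 [29.5 66.1  8. ] [ 31.9 -60.8   8. ]
base 215 226 413 [26.1 65.5  8. ] [ 28.5 -61.    8. ]
260 upfront [30.7 30.8 74.5] basefront [173.7  44.5   8. ] blockfront [28.3 37.5 34. ]
300 upfront [31.5 11.3 74.5] basefront [44.2 15.2  8. ] blockfront [28.6 13.6 34. ]
340 upfront [31.9 -8.  74.5] basefront [ 44.7 -10.9   8. ] blockfront [ 29.1 -10.   34. ]
380 upfront [ 31.8 -27.5  74.5] basefront [ 45.5 -37.2   8. ] blockfront [ 30.2 -33.9  34. ]
[[ 4.75066e+02 -2.24568e+02  8.25440e+01  1.00000e+00  8.00000e-03]
 [ 4.74891e+02 -2.24456e+02  8.22710e+01  1.00000e+00  8.00000e-03]
 [ 4.74766e+02 -2.24372e+02  8.20590e+01  1.00000e+00  8.00000e-03]
 [ 4.74638e+02 -2.24311e+02  8.18730e+01  1.00000e+00  8.00000e-03]]
```

Call:
move_arm([
  [1, -0.1, 0, 0, -0.005],
  [1, -0.1, 0, 0.2, -0.005],
  [1, -0.1, 0, 0.4, -0.005],
  [1, -0.1, 0, 0.6, -0.005],
  [1, -0.1, 0, 0.7, -0.005],
  [1, -0.1, 0, 0.7, -0.005],
  [1, -0.1, 0, 0.7, -0.005],
  [1, -0.1, 0, 0.7, -0.005],
])

```text
time: 14.2
ee_pos: [473.6, -224.3, 74.7]
tcp_rot: [1.0, 0.011, 0.0, 0.0]
wrist_force: [0.7, -0.2, -3.6]
opening: 21.5
finger_force: 40.0
```

Call:
move_arm([
  [1, 0, 0, 0.2, 0],
  [1, 0, 0, 0.4, 0],
  [1, 0, 0, 0.5, 0],
  [1, 0, 0, 0.5, 0],
  [1, 0, 0, 0.5, 0],
  [1, 0, 0, 0.5, 0],
])

```text
time: 14.8
ee_pos: [473.6, -224.3, 69.7]
tcp_rot: [1.0, 0.011, 0.0, 0.0]
wrist_force: [0.1, 1.0, -2.5]
opening: 21.6
finger_force: 40.0
```

Call:
move_arm([
  [1, 0, 0, 0.15, 0],
  [1, 0, 0, 0.3, 0],
  [1, 0, 0, 0.3, 0],
  [1, 0, 0, 0.3, 0],
])

```text
time: 15.2
ee_pos: [473.8, -224.4, 67.1]
tcp_rot: [1.0, 0.011, 0.0, 0.0]
wrist_force: [-1.1, 1.1, 3.1]
opening: 21.5
finger_force: 40.0
```

Call:
move_arm([
  [0.6, 0, 0, 0, 0],
  [0.5, 0, 0, 0, 0],
  [0.5, 0, 0, 0, 0],
  [0.5, 0, 0, -4, 0],
  [0.5, 0, 0, -9, 0],
  [0.5, 0, 0, -14, 0],
  [0.5, 0.3, -5, -17, -0.15],
  [0.5, 0.6, -10, -17, -0.3],
  [0.5, 0.9, -15, -17, -0.45],
  [0.5, 1.2, -20, -17, -0.6],
  [0.5, 1.4, -25, -17, -0.9],
  [0.5, 1.4, -25, -17, -1.2],
  [0.5, 1.4, -25, -17, -1.5],
  [0.5, 1.4, -25, -17, -1.8],
  [0.5, 1.4, -25, -17, -2.1],
  [0.5, 1.4, -25, -17, -2.435],
  [0.5, 1.4, -25, -17, -2.435],
  [0.5, 1.4, -25, -17, -2.435],
  [0.5, 1.4, -25, -17, -2.435],
  [0.5, 1.4, -25, -17, -2.435],
])

```text
time: 17.2
ee_pos: [482.1, 26.0, 236.6]
tcp_rot: [0.485, 0.874, 0.0, 0.0]
wrist_force: [-0.7, -0.5, -1.2]
opening: 46.3
finger_force: 0.0
```

Call:
move_arm([
  [0.7, 0, 0, 0, 0],
  [0.7, 0, 0, 0, 0],
  [0.7, 0, 0, 0, 0],
  [0.7, 0, 0, 0, 0],
])

```text
time: 17.6
ee_pos: [482.1, 26.0, 236.6]
tcp_rot: [0.489, 0.872, -0.0, -0.0]
wrist_force: [-0.5, -0.7, 0.1]
opening: 28.1
finger_force: 0.0
```

```bash
python3 - <<'E'
from h import *
im,d,P,o=wlook('w4',['cabinet_door','mould_upper'])
q=P[(d>0)&(abs(P[...,2]-130)<8)&(abs(P[...,0]-482)<60)&(abs(P[...,1]-26)<60)]
c=np.array([.632,.775]);t=q[:,:2]@c;print('bar candidates',len(q),np.percentile(t,[2,25,50,75,98]).round(1),'expect',np.array([482.1,25.9])@c,np.median(q[:,2]))
d2=q[abs(t-508*0-np.median(t))<12];print(d2.mean(0))
t2,dd=arm.snapshot('top');P=cloud('top',dd)
for r in arm.trace('top','mould_upper')[:1]:
    p=P[r['region']&(dd>0)];print(r['confidence'],np.percentile(p,[2,50,98],axis=0).round(1))
cv2.imwrite('pics/t4.png',cv2.resize(t2[100:320,90:480],(780,440)))
print(tgt([[482.1,25.9,112.6]],.886),arm.sense()['opening'])
E
```

```text
17.6 [482.08716482  25.96763962 236.62717222] [-0.05 -0.2   1.78 -0.    1.56 -0.6 ]
cabinet_door 0.76 [289.  46. 482. 302.] 28907 [[420.0, 12.4, 58.9], [503.9, 99.4, 116.2], [632.2, 191.5, 148.6]]
bar candidates 3206 [320.2 324.4 328.3 380.8 392. ] expect 324.7597 132.76272763495194
[475.0201316   33.3137251  132.86394314]
0.88 [[ 442.9 -270.2    9.3]
 [ 473.5 -223.4   57.7]
 [ 504.1 -181.2   86.9]]
[[-0.0, -0.0, 12.4, -0.336]] 27.841377521758524
```

View pics/w4.png

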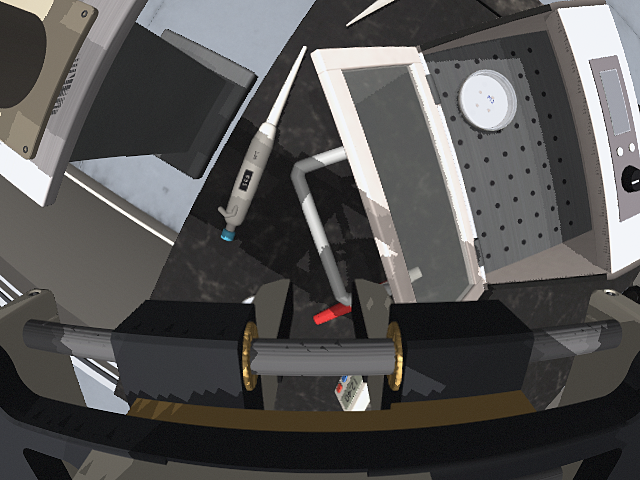

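The door is open with its bar at (320,240), and the marker's red end shows at (335,313). The upper half sits on the dowels, block top at about 87 mm. Next: finish the roll, then go down over the bar.

Call:
move_arm([
  [0.7, 0, 0, 0, -0.15],
  [0.7, 0, 0, 0, -0.3],
  [0.7, 0, 0, 0, -0.336],
  [0.7, 0, 0, 3, -0.336],
  [0.7, 0, 0, 7, -0.336],
  [0.7, 0, 0, 10, -0.336],
  [0.7, 0, 0, 12.4, -0.336],
  [0.8, 0, 0, 12.4, -0.336],
  [0.8, 0, 0, 12.4, -0.336],
  [0.8, 0, 0, 12.4, -0.336],
])

```text
time: 18.85
ee_pos: [483.4, 25.9, 114.6]
tcp_rot: [0.335, 0.942, 0.0, 0.001]
wrist_force: [0.0, -0.0, -0.3]
opening: 18.6
finger_force: 0.0
```

Call:
move_arm([
  [0.8, 0, 0.4, -0.7, 0],
  [0.8, 0, 0.8, -1.4, 0],
  [0.8, 0, 1.3, -2.0, 0],
  [0.8, 0, 1.8, -2.7, 0],
  [0.8, 0, 2.3, -3.3, 0],
  [0.8, 0, 2.8, -3.9, 0],
  [0.8, 0, 3.4, -4.4, 0],
  [0.8, 0, 4.0, -5.0, 0],
  [0.8, 0, 4.6, -5.5, 0],
  [0.8, 0, 5.3, -5.9, 0],
  [0.8, 0, 5.9, -6.4, 0],
  [0.8, 0, 6.6, -6.8, 0],
  [0.8, 0, 7.3, -7.2, 0],
  [0.8, 0, 8.1, -7.5, 0],
  [0.8, 0, 8.8, -7.8, 0],
  [0.8, 0, 9.5, -8.0, 0],
  [0.8, 0, 10.3, -8.3, 0],
  [0.8, 0, 11.1, -8.4, 0],
  [0.8, 0, 11.9, -8.6, 0],
  [0.8, 0, 12.7, -8.7, 0],
])

```text
time: 20.85
ee_pos: [562.8, 125.0, 199.7]
tcp_rot: [0.335, 0.942, 0.0, -0.0]
wrist_force: [0.2, -0.5, 0.5]
opening: 18.7
finger_force: 0.1
```

Call:
move_arm([
  [0.8, 0, 0.8, 0, 0],
  [0.8, 0, 1.6, -0.1, 0],
  [0.8, 0, 2.4, 0, 0],
  [0.8, 0, 3.2, 0, 0],
  [0.8, 0, 4.0, 0.1, 0],
  [0.8, 0, 4.7, 0.3, 0],
  [0.8, 0, 5.5, 0.4, 0],
  [0.8, 0, 6.3, 0.7, 0],
  [0.8, 0, 7.1, 0.9, 0],
  [0.8, 0, 7.8, 1.2, 0],
  [0.8, 0, 8.5, 1.5, 0],
  [0.8, 0, 9.2, 1.9, 0],
  [0.8, 0, 9.9, 2.3, 0],
  [0.8, 0, 10.6, 2.7, 0],
  [0.8, 0, 11.3, 3.2, 0],
  [0.8, 0, 11.5, 3.2, 0],
  [0.8, 0, 11.5, 3.2, 0],
  [0.7, 0, 11.5, 3.2, 0],
  [0.6, 0, 11.5, 3.2, 0],
  [0.6, 0, 11.5, 3.2, 0],
])

```text
time: 22.85
ee_pos: [635.1, 213.4, 168.0]
tcp_rot: [0.335, 0.942, 0.0, 0.0]
wrist_force: [0.1, -0.6, -0.2]
opening: 35.8
finger_force: 0.0
```

Call:
move_arm([
  [0.6, 0, 0, -2, 0],
  [0.6, 0, 0, -5, 0],
  [0.6, 0, 0, -8, 0],
  [0.6, 0, 0, -8, 0],
  [0.6, 0, 0, -8, 0],
])

```text
time: 23.35
ee_pos: [635.6, 213.6, 249.0]
tcp_rot: [0.335, 0.942, 0.001, 0.001]
wrist_force: [0.5, -0.3, 0.1]
opening: 37.3
finger_force: 0.0
```

```bash
python3 - <<'E'
from h import *
s=arm.sense();print(s['time'],s['opening'])
d=arm.snapshot('scene')[1];P=cloud('scene',d)
for r in arm.trace('scene','cabinet_door')[:1]:
    p=P[r['region']&(d>0)];q=p[p[:,2]<130]
    for i in range(6):
        c=q.mean(0);nn=np.linalg.svd(q-c,full_matrices=False)[2][2];nn*=np.sign(nn[2]);pan=p[p[:,2]<130];q=pan[abs((pan-c)@nn)<max(3,30/(i+1))]
    print(r['confidence'],len(q),np.degrees(np.arccos(nn[2])),nn,np.percentile(p,[2,98],axis=0).round())
h=s['ee_pos'].copy()
up=h*1;up[2]=240
print(tgt([[h[0],h[1],250],[473.7,-224.3,250],[473.7,-224.3,70]],.022-np.pi/2))
E
```

```text
23.35 37.25039633285674
0.55 2471 35.51037917778498 [-0.36786854 -0.44951079  0.81401031] [[525.  74.  66.]
 [724. 276. 186.]]
[[-0.08, 0.1, -0.37, 2.436], [-15.19, -44.08, -0.37, 2.436], [-15.19, -44.08, 17.63, 2.436]]
```

The door is shut: panel tilt is 35.5°, the same as at the start. Returning to the mould.

Call:
move_arm([
  [0.5, -1.5, -4.4, -0.4, 0.15],
  [0.5, -3, -8.8, -0.4, 0.3],
  [0.5, -4.6, -13.2, -0.4, 0.45],
  [0.5, -6.1, -17.6, -0.4, 0.6],
  [0.5, -7.6, -22, -0.4, 0.75],
  [0.5, -9.1, -26.4, -0.4, 0.9],
  [0.5, -10.6, -30.9, -0.4, 1.05],
  [0.5, -12.2, -35.3, -0.4, 1.2],
  [0.5, -13.7, -39.7, -0.4, 1.35],
  [0.5, -15.2, -44.1, -0.4, 1.5],
  [0.5, -15.2, -44.1, -0.4, 1.65],
  [0.5, -15.2, -44.1, -0.4, 1.8],
  [0.5, -15.2, -44.1, -0.4, 1.95],
  [0.5, -15.2, -44.1, -0.4, 2.1],
  [0.5, -15.2, -44.1, -0.4, 2.25],
  [0.5, -15.2, -44.1, -0.4, 2.436],
  [0.5, -15.2, -44.1, -0.4, 2.436],
  [0.5, -15.2, -44.1, -0.4, 2.436],
  [0.5, -15.2, -44.1, -0.4, 2.436],
  [0.5, -15.2, -44.1, -0.4, 2.436],
])

```text
time: 25.45
ee_pos: [473.9, -224.2, 251.0]
tcp_rot: [1.0, 0.011, -0.0, -0.0]
wrist_force: [0.2, 0.4, -0.5]
opening: 46.4
finger_force: 0.0
```

```bash
python3 - <<'E'
from h import *
im,d,P,o=wlook('w5',['mould_upper'])
p=o.get('mould_upper')
for lo,hi in((54,62),(83,92)):
    q=p[(p[:,2]>lo)&(p[:,2]<hi)].astype(np.float32);print(cv2.minAreaRect(q[:,:2].copy()),np.median(q[:,2]))
print(tgt([[473.7,-224.3,66.5]],.022-np.pi/2))
E
```

```text
25.45 [ 473.94369405 -224.17551995  251.0282268 ] [-0.54 -0.09  1.65 -0.    1.58  1.01]
mould_upper 0.78 [276. 190. 370. 253.] 5525 [[444.3, -267.0, 47.1], [477.3, -224.9, 58.0], [504.0, -180.9, 86.6]]
((474.532958984375, -224.20993041992188), (59.73788070678711, 90.04863739013672), 1.1903364658355713) 57.896942
((474.4693603515625, -224.29824829101562), (29.072723388671875, 22.14981460571289), 1.0645030736923218) 85.69928
[[-0.04, 0.0, 18.49, 0.001]]
```

Call:
move_arm([
  [0.5, 0, 0, 4, 0],
  [0.5, 0, 0, 8, 0],
  [0.5, 0, 0, 12, 0],
  [0.5, 0, 0, 15, 0],
  [0.5, 0, 0, 17, 0],
  [0.5, 0, 0, 18, 0],
  [0.5, 0, 0, 18.5, 0],
  [0.5, 0, 0, 18.5, 0],
  [0.5, 0, 0, 18.5, 0],
  [1, 0, 0, 18.5, 0],
  [1, 0, 0, 18.5, 0],
  [1, 0, 0, 18.5, 0],
  [1, 0, 0, 18.5, 0],
  [1, 0, 0, 18.5, 0],
  [1, 0, 0, 18.5, 0],
], squeeze=45)

```text
time: 27.05
ee_pos: [474.4, -224.4, 66.9]
tcp_rot: [1.0, 0.011, 0.0, 0.0]
wrist_force: [0.6, 0.5, 2.7]
opening: 21.6
finger_force: 45.0
```

Call:
move_arm([
  [1, 0, 0, 0.1, 0],
  [1, 0, 0, 0.2, 0],
  [1, 0, 0, 0.3, 0],
  [1, 0, 0, 0.4, 0],
  [1, 0, 0, 0.5, 0],
  [1, 0, 0, 0.5, 0],
  [1, 0, 0, 0.5, 0],
])

```text
time: 27.75
ee_pos: [474.5, -224.4, 62.1]
tcp_rot: [1.0, 0.011, 0.0, 0.0]
wrist_force: [-1.3, 2.1, 6.6]
opening: 21.7
finger_force: 45.0
```

Call:
move_arm([
  [1, 0, 0, 0.1, 0],
  [1, 0, 0, 0.15, 0],
  [1, 0, 0, 0.15, 0],
  [1, 0, 0, 0.15, 0],
  [1, 0, 0, 0.15, 0],
])

```text
time: 28.25
ee_pos: [474.5, -224.3, 61.2]
tcp_rot: [1.0, 0.011, 0.0, 0.0]
wrist_force: [-2.9, 3.6, 12.7]
opening: 21.6
finger_force: 45.0
```

Call:
move_arm([
  [1, 0, 0, 0.05, 0],
  [1, 0, 0, 0.05, 0],
  [1, 0, 0, 0.05, 0],
  [1, 0, 0, 0.05, 0],
  [1, 0, 0, 0.05, 0],
  [1, 0, 0, 0.05, 0],
])

```text
time: 28.85
ee_pos: [474.5, -224.3, 61.1]
tcp_rot: [1.0, 0.011, 0.0, 0.0]
wrist_force: [-5.6, 4.9, 17.0]
opening: 21.8
finger_force: 45.0
```

```bash
python3 - <<'E'
from h import *
im,d,P,o=wlook('w6',['mould_upper','mould_lower'])
p=o['mould_upper'];q=p[(p[:,2]>45)&(p[:,2]<58)].astype(np.float32);print(cv2.minAreaRect(q[:,:2].copy()),np.median(q[:,2]))
c=q.mean(0);print(np.linalg.svd(q-c,full_matrices=False)[2][2])
s=arm.sense();print(s['wrist_force'],s['ee_pos'],s['ft_torque'])
E
```

```text
28.85 [ 474.52751713 -224.3196951    61.11296222] [-0.54  0.06  1.86  0.    1.22  1.01]
mould_upper 0.94 [233. 225. 412. 336.] 13822 [[464.9, -266.7, 37.5], [489.2, -224.1, 52.1], [504.7, -180.8, 80.7]]
mould_lower 0.76 [218. 190. 425. 305.] 9221 [[454.6, -285.9, 6.3], [507.5, -221.1, 8.0], [520.4, -161.0, 33.7]]
((475.61358642578125, -223.96783447265625), (58.03007888793945, 90.73921966552734), 1.1983381509780884) 51.894
[0.02108366 0.0016242  0.9997764 ]
[-5.45766418  5.95314163 17.23282851] [ 474.5052762  -224.31687189   61.11154382] [0.7415632  1.17184385 0.00634663]
```

The halves are flush: plate top is at 51.9 mm against 52 expected, and pressing further raises only the force, not the depth. Handing in.

```bash
python3 -c "
from plant import arm
print(arm.hand_in())"
```

```text
the job is handed in; nothing more can be done
None
```

I opened the door, took the upper half out, and shut the door again (panel tilt back at its starting 35.5°). The mould is closed on its dowels, and the gripper was holding it flush with about 17 N when I handed it in at about 29 s; no verdict came back.

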